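# Put away the burnisher and tip the spacers into their own tray

## Robot

A 6-joint arm with a two-finger parallel gripper is mounted at the origin on the work surface. World frame = base frame: x ahead of the robot, y to its left, z up, the work surface at z = 0. Lengths are in mm, angles in rad, forces in N, time in s.
With the tool pointing down it reaches from about 275 to 1000 mm from the base axis. Payload 8.4 kg.
Tool frame: the origin (TCP) lies at the very end of the fingers, on their centre line; the grasp point (between the pads) lies 19 mm behind it; z points along the fingers, y is the line along which they close (so a half turn about z gives the same grasp; the last joint's range is limited). The gripper opens to 85 mm and grips with 20 to 120 N. Pads are 22 mm wide; open, the fingers measure 114 mm over their backs; the gripper's body (76 mm by 85 mm) begins 54 mm behind the grasp point. The pads swing forward as they close: fully open they stand 13 mm farther back than shut.
Start: joints at [-1.147, 0.353, 1.633, -0, 1.155, -0.002], TCP at [258.155, -569.196, 231.281] pointing down, gripper open.
Joint ranges: [-2.63, 2.63], [-0.92, 2.1], [0.06, 2.66], [-1.3, 4.44], [0, 2.69], [-3.02, 3.02]. Speed limits (rad/s): [2.22, 2.22, 2.79, 3.14, 3.14, 3.14].

## Interface

Orientations are given as [roll, pitch, yaw] about the fixed x, y, z axes, in that order (R = Rz(yaw) Ry(pitch) Rx(roll)).
In Python, from rig import telemetry, imaging, r gives the robot as it stands. The module is installed in compiled form; this text tells all that it offers.
- The arm moves only by the tool step_arm, never from a script. Its argument "moves" is a list of rows, each a list of 3 entries, a list of its own where there are three numbers: the turn, a rotation vector about the tool's x, y, z scaled (see below), then the shift along the tool's x, y, z scaled (see below), then the opening, from -1 (shut) to 1 (fully open). A call has 1 to 8 rows; each row is the pose to reach, as a shift and turn from the pose commanded when the call began, along the tool's axes at that moment; what a row does not reach only later rows make up. The controller multiplies each number of a shift by 200 mm and each number of a turn by 45 degrees. A row lasts 1/10 s, in which the tool goes at most 50 mm and 8.59 degrees, less where a joint would pass 70% of its speed; a pose out of reach is approached as far as the arm can. A call with a number of a shift or a turn outside -1 to 1 is refused whole. A call with a gripper value outside its range is refused whole. The fingers move at their own pace and stop on an object; "squeeze" is the grip in N (left out, the last holds). Time passes only in rows, so rows that repeat a pose let the fingers close. It gives the time, the measured TCP pose, the force, the opening and the grip force at its end, in the units of the state.
- telemetry.sense(): the state, without advancing time (a new reading comes with each control period).
- imaging.grab_frame(name): name is "side" or "top"; returns the picture (420x560x3 uint8, red, green, blue); there is no depth.
- imaging.calibration(name): a dict with "fx", "fy", "cx", "cy" (pixels), "cam_to_world" (4x4, takes a point from camera to world coordinates). Camera axes: x right, y up, looking along -z (the intrinsics and any distortion apply to the point x, -y, -z); pixel columns grow to the right and rows downward; lengths in mm; the calibration is good to about 2 mm. A picture is of the moment at which its call begins. calibration takes no time and is no camera call.
- r.sign_off(): hands the job in; it is judged then, once.
Trained networks look in the newest picture that a camera, given by its name, has taken for a name from the list of things; names that differ only in an ending like _2 or _b are one class to them, and where a whole thing is asked for, a point or a joint stands for the part that bears it (a point fixed in the world has none). Each returns a list of dicts, best first, with "conf" (0 to 1); they miss things now and then, are a little off and sometimes report something else, mostly with a low value. They report only what shows in the picture. A call takes as long as a camera call. They do not tell look-alikes from the thing itself.
- imaging.recognise(camera, name): "extent" ([left, top, width, height] in pixels, round what is visible of it).
- imaging.mark_of(camera, name): "xy" ([column, row] in pixels: a listed point, or the origin of a listed thing).
The state is a dict: "clock": time; "qpos": joint angles; "qvel": joint speeds; "joint_efforts": joint torques, N m; "eef_pos": TCP position; "tcp_rot": TCP orientation; "contact_force": force on the tool from outside, world axes, zero at the start; "wrist_torque": the same for the moment, N m; "opening": opening from 0.0 (shut) to 1.0 (fully open); "grasp_force": force on a finger pad.
Only numpy, scipy, OpenCV 4.12 (cv2) and the standard library are available. Lean on these libraries where they do the work, as an engineer would, in place of code of your own. Each camera call takes 0.05 s, during which the arm holds its last target. There are 200 camera calls.

## Task

Put the finishing kit away in the rack, where each tray carries a raised picture of what belongs in it. First lay the wooden burnisher (do not drop it) flat inside the tray whose label shows its bar shape, narrow end towards the label; then pick up the aluminium dish, tip its three copper spacers into the tray whose label shows a ring, and set the empty dish back upright on its cork mat. Leave the freshly lacquered black ball and the other things on the bench where they are.

Things in the scene. Friction and masses are not known exactly. Their poses are not given: they have to be found in the camera images.
- burnisher: Boxwood burnisher lying flat, 138 mm long. Handle block 90 long x 22 wide x 20 mm high, then a narrow end (16 then 11 mm wide) reaching to x = +93 mm. Origin: centre of the handle's underside; x runs along it towards the narrow end, z up.
- burnisher_tip (a point): End of the burnisher's narrow end, 93 mm ahead of its origin, 11 mm above its underside.
- slot_bar: Burnisher's tray: fixed wooden trough with a raised bar on its label. Three trays, alike but for labels, stand side by side in any order. Outside 170 (x) x 100 (y) x 28 mm high, walls and floor 5 mm thick. Origin: centre of its underside, 12 mm above the bench; floor at z = +5 mm. The label lies on a block level with the rim beyond the +x end (x 85 to 127 mm), +3 mm relief.
- slot_ring: Storage tray of the spacers: like the other trays, with a raised ring (33 mm across) on its label. Same sizes, origin and axes as slot_bar.
- slot_ball: Third tray, with a dome on its label; it already holds a bare wooden ball. Same sizes and axes as slot_bar. Not used.
- dish: Aluminium dish, 82 mm wide. Floor 3 mm thick, x = -47 to +47 mm; walls 3 mm thick, 16 mm high on both sides and at the back (+x); the front (-x) is open, without a lip, and points roughly to the robot at the start. Behind the back wall stands an upright fin handle: 12 mm thick (y), x = +47 to +101 mm, 48 mm high. Origin: centre of the floor underside; z up. About 150 g.
- dish_grip (a point): Good grip point on the fin: x = +78 mm, y = 0, 36 mm above the dish's underside; fingers close along the dish's y.
- dish_lip (a point): Middle of the dish's open front edge, x = -47 mm, on the floor's upper face (3 mm up).
- dish_mid (a point): Middle of the dish's whole length with its fin, x = +26 mm, on its underside.
- mat: Cork mat on the bench, fixed, 200 (x) x 130 (y) x 3 mm; the dish stands on it at the start. Origin: centre of its underside.
- spacer_a: Copper spacer, a chunky ring 24 mm across with a 10 mm hole, 10 mm high, about 30 g, loose on the dish's floor. Origin: centre of its underside.
- spacer_b: Copper spacer, a chunky ring 24 mm across with a 10 mm hole, 10 mm high, about 30 g, loose on the dish's floor. Origin: centre of its underside.
- spacer_c: Copper spacer, a chunky ring 24 mm across with a 10 mm hole, 10 mm high, about 30 g, loose on the dish's floor. Origin: centre of its underside.
- turntable: Cast aluminium turntable, fixed, 130 mm across, 50 mm high with its cork pad, spring knob low on its base. Origin: centre of its underside. Not used.
- tama: Black, freshly lacquered kendama ball, 60 mm across, standing on the turntable. Leave alone. Origin: its underside.
- raw_tama: Bare wooden ball, 60 mm across, in the dome-labelled tray. Leave alone. Origin: its underside.
- cup: Glazed grey celadon cup, 72 mm across, 62 mm high. Leave alone. Origin: centre of its underside.
- big_washer: Copper washer 60 mm across, 6 mm thick, on the bench. Leave alone. Origin: centre of its underside.
- sanding_block: Cork sanding block 90 x 55 x 32 mm. Leave alone. Origin: centre of its underside.
- ken: Small turned wooden handle blank standing upright, 38 mm across, 100 mm high. Leave alone. Origin: centre of its underside.
Not all that is in view belongs to the job. Of the things like the burnisher, leave any that is turquoise; of the rest the smaller one is meant.

How it is judged (in metres and radians):
On the way, in this order (a step that is already met when the one before it is completed fails the run):
1. the burnisher lies flat inside the bar-labelled tray, narrow end towards the label, released and at rest (x of burnisher in the frame of slot_bar between -0.08 and 0.08 m and y of burnisher in the frame of slot_bar between -0.042 and 0.042 m and z of burnisher in the frame of slot_bar below 0.01 m and angle between burnisher's own z axis and vertical below 0.12 rad and x of burnisher_tip in the frame of slot_bar above 0.02 m and linear speed of burnisher below 0.02 m/s and contact force between the fingers and burnisher below 0.05 N), for 0.2 s.
2. the dish, held up, is tipped (over 23 degrees) over the ring-labelled tray (angle between dish's own z axis and vertical above 0.4 rad and height (world z) of dish_grip above 0.06 m and horizontal distance between dish_lip and slot_ring below 0.13 m), for 0.1 s.
At the end, for the whole second after the job is handed in: The burnisher lies flat (within 7 degrees) in the bar-labelled tray, narrow end on the label side; all three spacers are in the ring-labelled tray; the dish stands flat on the cork mat, its middle within 50 mm of the mat centre; all at rest and released (all of step 1 and x of spacer_a in the frame of slot_ring between -0.082 and 0.082 m and y of spacer_a in the frame of slot_ring between -0.047 and 0.047 m and z of each of spacer_a, spacer_b, spacer_c in the frame of slot_ring below 0.032 m and linear speed of each of spacer_a, spacer_b, spacer_c below 0.03 m/s and x of spacer_b in the frame of slot_ring between -0.082 and 0.082 m and y of spacer_b in the frame of slot_ring between -0.047 and 0.047 m and x of spacer_c in the frame of slot_ring between -0.082 and 0.082 m and y of spacer_c in the frame of slot_ring between -0.047 and 0.047 m and horizontal distance between dish_mid and mat below 0.05 m and z of dish in the frame of mat between 0 and 0.008 m and angle between dish's own z axis and vertical below 0.08 rad and linear speed of dish below 0.02 m/s); the robot touches nothing.
It fails at once if the burnisher is dropped or knocked away (moves faster than 0.7 m/s while not held) (linear speed of burnisher above 0.7 m/s and contact force between the fingers and burnisher below 0.05 N).
It fails at once if the black ball or another bystander is moved by more than 30 mm (distance of any of tama, raw_tama, cup, big_washer, sanding_block, ken from where it was at the start of the episode above 0.03 m).
It also fails if it takes over 72 s, if anything falls off the work surface, if the arm or the gripper's body presses on something with over 40 N, if the wrist force passes 120 N, or if a joint passes its speed limit or range.

## Working session

There is one attempt and no reset: what is moved stays moved. The work goes in short steps, Python scripts to look and compute and a tool call to move; the robot and the scene stay as the last step left them, time stands still between calls to the robot, and variables do not carry over. Pictures are saved under pics/ and viewed, at most 10 in all, crops included, and the job is handed in when it is done.

Besides the shell and the picture viewer there is one more tool, called after ">>>" by a JSON object that holds its "api" and its "payload", one argument or row to a line. step_arm: Moves the arm, as the interface text tells. Its arguments: {"type":"object","properties":{"moves":{"type":"array"},"squeeze":{"type":"number"}},"required":["moves"]}

```bash
mkdir -p pics; cat > h.py <<'E'
import numpy as np, cv2
from rig import telemetry, imaging, r
from scipy.spatial.transform import Rotation as R
def ray(cam,uv):
    c=imaging.calibration(cam);T=np.array(c['cam_to_world'])
    d=np.array([(uv[0]-c['cx'])/c['fx'],-(uv[1]-c['cy'])/c['fy'],-1.])
    return T[:3,3],T[:3,:3]@d
def at(cam,uv,z):
    o,d=ray(cam,uv);return (o+d*(z-o[2])/d[2]).round(1)
def proj(cam,p):
    c=imaging.calibration(cam);T=np.array(c['cam_to_world'])
    q=T[:3,:3].T@(np.array(p)-T[:3,3]);return np.array([c['cx']-c['fx']*q[0]/q[2],c['cy']+c['fy']*q[1]/q[2]]).round(1)
def rel(pos,Rt):
    s=telemetry.sense();R0=R.from_euler('xyz',s['tcp_rot'])
    return (R0.inv().apply(np.array(pos)-s['eef_pos'])/200).round(3),((R0.inv()*Rt).as_rotvec()/(np.pi/4)).round(3)
E
python3 - <<'E'
from h import *
for c in('top','side'):
    im=imaging.grab_frame(c);cv2.imwrite(f'pics/{c}0.png',im[:,:,::-1])
    k=imaging.calibration(c);print(c,{a:k[a] for a in k if a!='cam_to_world'},np.array(k['cam_to_world']).round(3).tolist())
    for n in('burnisher','burnisher_tip','slot_bar','slot_ring','slot_ball','dish','dish_grip','dish_lip','mat','spacer_a'):
        print(n,[(np.round(d['xy']).tolist(),round(d['conf'],2)) for d in imaging.mark_of(c,n)])
print(telemetry.sense())
E
```

```text
top {'fx': 411.1044068885977, 'fy': 411.1044068885977, 'cx': 272.5716653448036, 'cy': 208.4248493934106} [[0.025, 0.988, -0.153, 382.914], [-1.0, 0.024, -0.01, -7.185], [-0.006, 0.153, 0.988, 1119.634], [0.0, 0.0, 0.0, 1.0]]
burnisher [([132.0, 150.0], 0.92), ([137.0, 241.0], 0.78), ([98.0, 286.0], 0.72), ([390.0, 246.0], 0.38)]
burnisher_tip [([104.0, 157.0], 0.92), ([158.0, 219.0], 0.72), ([56.0, 328.0], 0.59)]
slot_bar [([222.0, 228.0], 0.91), ([404.0, 238.0], 0.52)]
slot_ring [([267.0, 230.0], 0.98), ([399.0, 233.0], 0.52)]
slot_ball []
dish [([395.0, 244.0], 0.93)]
dish_grip [([272.0, 133.0], 0.71), ([304.0, 230.0], 0.69), ([400.0, 229.0], 0.66), ([407.0, 212.0], 0.58), ([270.0, 129.0], 0.52)]
dish_lip [([397.0, 263.0], 0.67), ([174.0, 296.0], 0.46)]
mat [([403.0, 240.0], 0.58), ([400.0, 231.0], 0.43)]
spacer_a [([407.0, 248.0], 0.64), ([399.0, 232.0], 0.6), ([393.0, 244.0], 0.49)]
side {'fx': 447.6580936857045, 'fy': 447.6580936857045, 'cx': 279.6690198956807, 'cy': 207.8707926689387} [[-0.859, 0.268, -0.437, -127.338], [-0.513, -0.451, 0.731, 1110.804], [-0.001, 0.852, 0.524, 
[... 480 characters left out ...]
.1, 'qpos': array([-1.14737444e+00,  3.52970298e-01,  1.63339098e+00,  2.02895720e-05,
        1.15519324e+00, -2.40780435e-03]), 'qvel': array([ 1.37318669e-03, -1.03267447e-03,  4.00969265e-04, -1.17582860e-03,
       -4.98019109e-05,  1.74697027e-04]), 'joint_efforts': array([-7.17749517e-04, -6.05190253e+01, -3.42442131e+01,  1.48264598e-05,
        1.08499000e-03,  2.60341875e-05]), 'eef_pos': array([ 258.17905518, -569.19540451,  231.30339584]), 'tcp_rot': array([ 3.14155448e+00, -1.84708357e-05,  4.25821503e-01]), 'contact_force': array([0.49632067, 0.0846025 , 0.9815728 ]), 'wrist_torque': array([0.0269979 , 0.00899431, 0.00347178]), 'grasp_force': 0.0, 'opening': 0.9989743175660133}
```

View pics/top0.png

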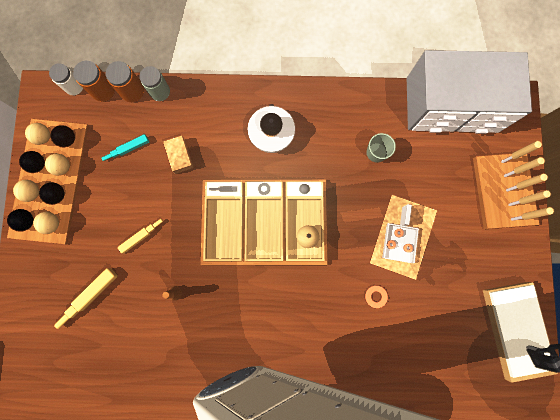

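View pics/side0.png

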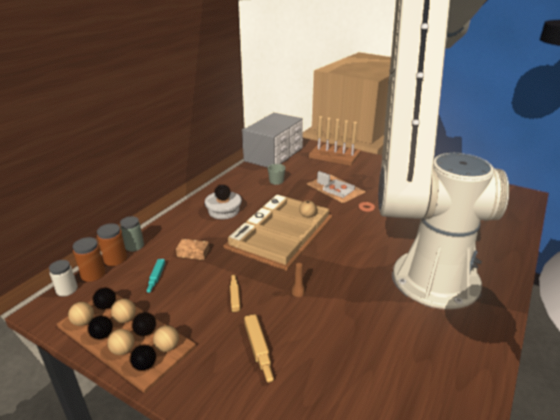

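The top view shows burnisher look-alikes at (125,148) turquoise, (142,235) small boxwood and (86,297) large boxwood. By the description I want (142,235). The bar tray is at (222,225), the ring tray at (264,225), and the dish and mat at (403,237). I'll check these in one close crop.

```bash
python3 - <<'E'
from h import *
im=cv2.imread('pics/top0.png')
a=cv2.resize(im[175:275,100:220],None,fx=4,fy=4,interpolation=cv2.INTER_CUBIC)
b=cv2.resize(im[190:290,360:445],None,fx=4,fy=4,interpolation=cv2.INTER_CUBIC)[:, :320]
cv2.imwrite('pics/crop1.png',np.hstack([a,b]))
c=imaging.calibration
for q in [(118,250),(167,219)]: print(at('top',q,12))
# burnisher segmentation
hsv=cv2.cvtColor(im,cv2.COLOR_BGR2HSV)
m=np.zeros(im.shape[:2],np.uint8); m[205:262,108:178]=255
s=cv2.inRange(hsv,(18,70,120),(38,255,255))&m
ys,xs=np.where(s>0)
P=np.array([at('top',(x,y),20)[:2] for x,y in zip(xs,ys)])
mu=P.mean(0);w,v=np.linalg.eigh(np.cov(P.T));d=v[:,1];d*=np.sign(-d[1])
t=(P-mu)@d;n=(P-mu)@v[:,0]
print('burn',len(P),mu,d,np.degrees(np.arctan2(d[1],d[0])),t.min(),t.max())
for k in np.arange(-80,80,10):
    q=n[(t>=k)&(t<k+10)]
    if len(q):print(k,len(q),q.min().round(1),q.max().round(1),end='; ')
print()
# tray rims: outline px corners at rim z=40
for q in [(205,181),(325,181),(327,263),(202,263)]: print(at('top',q,40))
for q in [(244,200),(285,200),(243,260),(286,260)]: print(at('top',q,40))
# mat corners
for q in [(397,196),(436,209),(415,278),(371,262)]: print('mat',at('top',q,3))
E
```

```text
[431.2 416.9  12. ]
[518.4 290.4  12. ]
burn 315 [467.14063492 365.72857143] [ 0.61971882 -0.78482392] -51.704396210075274 -57.48134783402165 77.43615826416257
-60 22 -8.6 9.5; -50 29 -9.9 9.9; -40 28 -10.1 10.3; -30 29 -9.7 10.1; -20 28 -9.4 9.4; -10 29 -10.0 9.8; 0 28 -10.3 9.6; 10 27 -9.9 9.3; 20 27 -10.1 9.8; 30 17 -5.9 6.3; 40 18 -7.1 6.7; 50 11 -3.5 4.8; 60 12 -3.2 5.2; 70 10 -3.8 3.9; 
[620.3 187.2  40. ]
[ 628.1 -135.    40. ]
[ 410.  -141.5   40. ]
[401.8 184.   40. ]
[571.1  80.5  40. ]
[573.7 -28.8  40. ]
[412.2  77.4  40. ]
[415.1 -34.7  40. ]
mat [ 599.  -337.9    3. ]
mat [ 565.3 -443.8    3. ]
mat [ 377.2 -381.2    3. ]
mat [ 416.6 -264.3    3. ]
```

View pics/crop1.png

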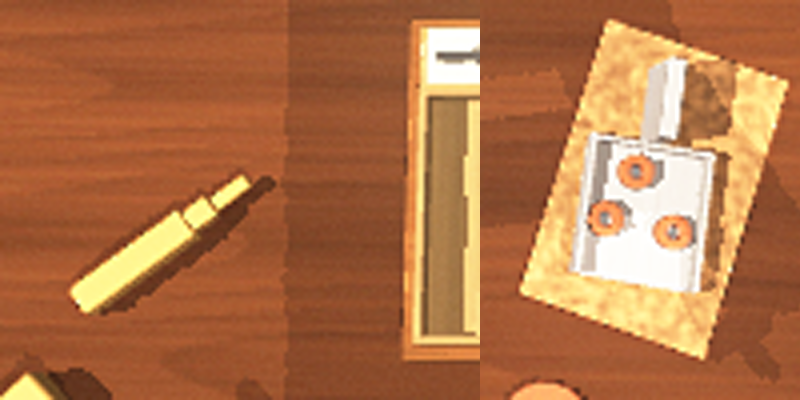

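The crop confirms the plain small burnisher at (142,235), narrow end towards the upper right. The dish sits on the mat with its fin pointing up-right and the three spacers in it. Moving now.

>>> {"api": "step_arm", "payload": {
  "moves": [
    [[0, 0, 0], [0.74, -1.0, 0], 0.2],
    [[0, 0, 0], [0.74, -1.0, 0], 0.2],
    [[0, 0, 0], [0.74, -1.0, 0], 0.2],
    [[0, 0, 0], [0.74, -1.0, 0], 0.2],
    [[0, 0, 0], [0.74, -1.0, 0], 0.2],
    [[0, 0, 0], [0.74, -1.0, 0], 0.2]
  ],
  "squeeze": 40
}}

```text
clock: 1.7
eef_pos: [310.3, -321.1, 231.1]
tcp_rot: [-3.139, -0.001, 0.429]
contact_force: [-0.8, -0.2, -0.2]
opening: 0.598
grasp_force: 0.0
```

>>> {"api": "step_arm", "payload": {
  "moves": [
    [[0, 0, -1], [0.74, -1.0, 0], 0.2],
    [[0, 0, -1], [0.74, -1.0, 0], 0.2],
    [[0, 0, -1], [0.74, -1.0, 0], 0.2],
    [[0, 0, -1], [0.74, -1.0, 0], 0.2],
    [[0, 0, -1], [0.74, -1.0, 0], 0.2],
    [[0, 0, -1], [0.74, -1.0, 0], 0.2],
    [[0, 0, -1], [0.74, -1.0, 0], 0.2],
    [[0, 0, -1], [0.74, -1.0, 0], 0.2]
  ]
}}

```text
clock: 2.5
eef_pos: [362.7, -83.2, 231.4]
tcp_rot: [3.141, 0.0, 1.21]
contact_force: [-0.5, -0.7, -0.1]
opening: 0.603
grasp_force: 0.0
```

```bash
python3 - <<'E'
from h import *
d=np.radians
s=telemetry.sense();print(s['clock'],s['eef_pos'],np.degrees(s['tcp_rot']),s['opening'])
print(rel([462,372,150],R.from_euler('xyz',[np.pi,0,d(128.3)])))
for q in [(392,194.5),(437.5,210),(416.5,279.5),(370,263)]: print('mat',at('top',q,3))
print('bar',at('top',(222,228),12),'ring',at('top',(267,230),12),'barside',at('side',(272,247),12),at('side',(285,231),12),at('side',(301,217),12))
# model check: tray rim corners -> px for guess
for o in [(491,134)]:
  for x in(-85,-80,80,85,127):
    print(x,[proj('top',[o[0]+x-.02*y,o[1]+y+.02*x,40]).tolist() for y in(-50,50)])
E
```

```text
2.5 [362.73592804 -83.20974388 231.41894356] [1.79975662e+02 1.76738183e-02 6.93105860e+01] 0.6034275449725727
(array([ 2.305, -0.34 ,  0.406]), array([ 0.000e+00,  1.000e-03, -1.311e+00]))
mat [ 602.9 -324.2    3. ]
mat [ 562.7 -447.8    3. ]
mat [ 373.3 -385.1    3. ]
mat [ 413.9 -261.6    3. ]
bar [497.5 139.6  12. ] ring [495.1  17.6  12. ] barside [490.5 126.   12. ] [500.2  26.2  12. ] [495.4 -78.7  12. ]
-85 [[241.0, 262.0], [202.7, 261.8]]
-80 [[241.1, 260.0], [202.8, 259.8]]
80 [[242.1, 199.6], [204.7, 199.4]]
85 [[242.1, 197.8], [204.7, 197.6]]
127 [[242.4, 182.4], [205.2, 182.2]]
```

>>> {"api": "step_arm", "payload": {
  "moves": [
    [[0, 0, 0], [1, -0.15, 0], 0.2],
    [[0, 0, 0], [1, -0.15, 0], 0.2],
    [[0, 0, 0], [1, -0.15, 0], 0.2],
    [[0, 0, 0], [1, -0.15, 0], 0.2],
    [[0, 0, 0], [1, -0.15, 0], 0.2]
  ]
}}

```text
clock: 3.0
eef_pos: [406.6, 118.3, 231.5]
tcp_rot: [3.141, -0.002, 1.211]
contact_force: [0.9, -0.6, -0.6]
opening: 0.598
grasp_force: 0.0
```

>>> {"api": "step_arm", "payload": {
  "moves": [
    [[0, 0, -1], [1, -0.15, 0.2], 0.2],
    [[0, 0, -1], [1, -0.15, 0.2], 0.2],
    [[0, 0, -1], [1, -0.15, 0.2], 0.2],
    [[0, 0, -1], [1, -0.15, 0.2], 0.2],
    [[0, 0, -1], [1, -0.15, 0.2], 0.2],
    [[0, 0, -1], [1, -0.15, 0.2], 0.2],
    [[0, 0, -1], [1, -0.15, 0.2], 0.2]
  ]
}}

```text
clock: 3.7
eef_pos: [448.2, 311.2, 190.7]
tcp_rot: [-3.14, 0.001, 1.994]
contact_force: [0.1, -0.3, 0.9]
opening: 0.603
grasp_force: 0.0
```

```bash
python3 - <<'E'
from h import *
d=np.radians
s=telemetry.sense();print(s['clock'],s['eef_pos'],np.degrees(s['tcp_rot']),s['opening'])
print(rel([462,372,100],R.from_euler('xyz',[np.pi,0,d(128.3)])))
E
```

```text
3.7 [448.17161267 311.23029007 190.66399668] [-1.79933557e+02  3.10705909e-02  1.14235882e+02] 0.6025339849261797
(array([0.249, 0.188, 0.453]), array([-0.002,  0.001, -0.313]))
```

>>> {"api": "step_arm", "payload": {
  "moves": [
    [[0, 0, -0.313], [0.25, 0.188, 0.4], 0.2],
    [[0, 0, -0.313], [0.25, 0.188, 0.4], 0.2],
    [[0, 0, -0.313], [0.25, 0.188, 0.4], 0.2],
    [[0, 0, -0.313], [0.25, 0.188, 0.6], 0.2],
    [[0, 0, -0.313], [0.25, 0.188, 0.8], 0.2],
    [[0, 0, -0.313], [0.25, 0.188, 0.88], 0.2],
    [[0, 0, -0.313], [0.25, 0.188, 0.92], 0.2],
    [[0, 0, -0.313], [0.25, 0.188, 0.925], 0.2]
  ]
}}

```text
clock: 4.5
eef_pos: [461.4, 373.4, 6.7]
tcp_rot: [3.142, 0.0, 2.24]
contact_force: [0.1, -0.4, 0.5]
opening: 0.603
grasp_force: 0.0
```

```bash
python3 - <<'E'
from h import *
s=telemetry.sense();print(s['eef_pos'],np.degrees(s['tcp_rot']),s['opening'])
a=imaging.grab_frame('top')[:,:,::-1];b=imaging.grab_frame('side')[:,:,::-1]
cv2.imwrite('pics/g1.png',np.hstack([cv2.resize(a[170:290,80:200],(400,400)),cv2.resize(b[230:350,180:300],(400,400))]))
E
```

```text
[461.35971934 373.3627187    6.73869636] [1.79996470e+02 3.63101437e-03 1.28368838e+02] 0.6030283261946073
```

View pics/g1.png

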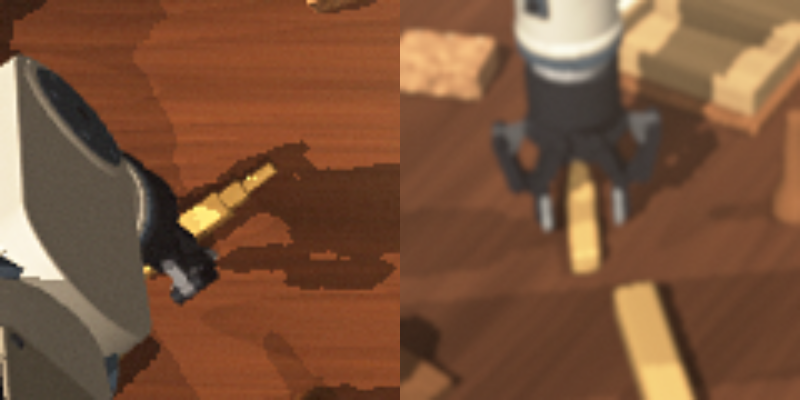

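The crop shows the fingers straddling the burnisher's handle evenly, in both the side view at crop (585,210) and the top view at (200,220). Closing.

>>> {"api": "step_arm", "payload": {
  "moves": [
    [[0, 0, 0], [0, 0, 0], -0.9],
    [[0, 0, 0], [0, 0, 0], -0.9],
    [[0, 0, 0], [0, 0, 0], -0.9],
    [[0, 0, 0], [0, 0, 0], -0.9],
    [[0, 0, 0], [0, 0, 0], -0.9],
    [[0, 0, 0], [0, 0, 0], -0.9],
    [[0, 0, 0], [0, 0, 0], -0.9],
    [[0, 0, 0], [0, 0, 0], -0.9]
  ],
  "squeeze": 50
}}

```text
clock: 5.4
eef_pos: [461.4, 374.6, 7.8]
tcp_rot: [3.139, 0.0, 2.243]
contact_force: [-0.6, -0.5, 7.5]
opening: 0.242
grasp_force: 49.5
```

>>> {"api": "step_arm", "payload": {
  "moves": [
    [[0, 0, 0], [0, 0, -0.1], -0.9],
    [[0, 0, 0], [0, 0, -0.3], -0.9],
    [[0, 0, 0], [0, 0, -0.5], -0.9],
    [[0, 0, 0], [0, 0, -0.5], -0.9],
    [[0, 0, 0], [0, 0, -0.5], -0.9]
  ]
}}

```text
clock: 5.9
eef_pos: [461.2, 374.5, 107.7]
tcp_rot: [3.139, -0.0, 2.243]
contact_force: [0.2, -0.7, -1.2]
opening: 0.238
grasp_force: 49.2
```

```bash
python3 - <<'E'
from h import *
d=np.radians
s=telemetry.sense();print(s['eef_pos'],np.degrees(s['tcp_rot']),s['opening'],s['grasp_force'])
im=imaging.grab_frame('top');imaging.grab_frame('side')
for n in('burnisher','burnisher_tip'):
  for c in('top','side'): print(n,c,[(np.round(q['xy']).tolist(),round(q['conf'],2)) for q in imaging.mark_of(c,n)])
print(proj('top',[461-2,373+2,100]),proj('side',[459,375,100]),'tip exp',proj('top',[517,303,111]),proj('side',[517,303,111]))
im=cv2.cvtColor(im,cv2.COLOR_RGB2HSV)
for n in('slot_bar','slot_ring'):
  for c in('top','side'):print(n,c,[(at(c,q['xy'],12),round(q['conf'],2)) for q in imaging.mark_of(c,n)])
E
```

```text
[461.2372215  374.49451193 107.69102058] [ 1.79835735e+02 -1.39322381e-03  1.28487143e+02] 0.2381907369285611 49.21294569969177
burnisher top [([130.0, 147.0], 0.79), ([121.0, 242.0], 0.77)]
burnisher side [([257.0, 343.0], 0.83), ([161.0, 274.0], 0.81), ([235.0, 274.0], 0.7)]
burnisher_tip top [([103.0, 156.0], 0.92), ([150.0, 215.0], 0.76)]
burnisher_tip side [([149.0, 291.0], 0.78), ([272.0, 381.0], 0.74), ([235.0, 248.0], 0.55)]
[122.4 237.3] [232.9 271.9] tip exp [151.5 214.3] [231.  248.1]
slot_bar top [(array([485.6, 129.9,  12. ]), 0.83)]
slot_bar side []
slot_ring top [(array([490. ,  26.6,  12. ]), 0.83), (array([ 414. , -325.3,   12. ]), 0.52)]
slot_ring side [(array([502.5,  28.3,  12. ]), 0.58), (array([ 480.7, -350.6,   12. ]), 0.5)]
```

>>> {"api": "step_arm", "payload": {
  "moves": [
    [[0, 0, -0.05], [-0.05, -0.04, -0.05], -0.9],
    [[0, 0, -0.2], [-0.18, -0.13, -0.1], -0.9],
    [[0, 0, -0.37], [-0.36, -0.265, -0.1], -0.9],
    [[0, 0, -0.54], [-0.54, -0.4, -0.1], -0.9],
    [[0, 0, -0.7], [-0.72, -0.53, -0.1], -0.9],
    [[0, 0, -0.85], [-0.88, -0.65, -0.1], -0.9],
    [[0, 0, -0.97], [-0.96, -0.71, -0.1], -0.9],
    [[0, 0, -1], [-0.975, -0.72, -0.1], -0.9]
  ]
}}

```text
clock: 7.2
eef_pos: [469.1, 129.4, 126.3]
tcp_rot: [-3.141, -0.0, 3.029]
contact_force: [0.6, 0.0, -0.2]
opening: 0.242
grasp_force: 49.2
```

```bash
python3 - <<'E'
from h import *
d=np.radians
s=telemetry.sense();print(s['eef_pos'],np.degrees(s['tcp_rot']),s['opening'],s['grasp_force'])
print(rel([470,132.5,27],R.from_euler('xyz',[np.pi,0,d(181.2)])))
a=imaging.grab_frame('top')[:,:,::-1];b=imaging.grab_frame('side')[:,:,::-1]
cv2.imwrite('pics/p1.png',np.hstack([cv2.resize(a[160:290,180:310],(400,400),interpolation=2),cv2.resize(b[170:300,210:340],(400,400),interpolation=2)]))
E
```

```text
[469.06400838 129.37219283 126.27241695] [-1.79970157e+02 -1.75209060e-02  1.73543651e+02] 0.24219318492652597 49.192821979522705
(array([-0.003,  0.016,  0.496]), array([-0.001, -0.   , -0.17 ]))
```

View pics/p1.png

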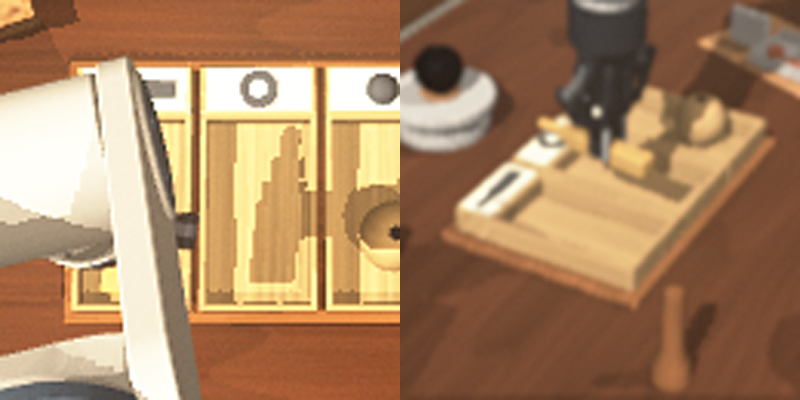

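>>> {"api": "step_arm", "payload": {
  "moves": [
    [[0, 0, -0.17], [0, 0.013, 0.05], -0.9],
    [[0, 0, -0.17], [0, 0.013, 0.15], -0.9],
    [[0, 0, -0.17], [0, 0.013, 0.3], -0.9],
    [[0, 0, -0.17], [0, 0.013, 0.42], -0.9],
    [[0, 0, -0.17], [0, 0.013, 0.48], -0.9],
    [[0, 0, -0.17], [0, 0.013, 0.495], -0.9],
    [[0, 0, -0.17], [0, 0.013, 0.5], -0.9],
    [[0, 0, -0.17], [0, 0.013, 0.5], -0.9]
  ]
}}

```text
clock: 8.1
eef_pos: [470.3, 134.6, 27.0]
tcp_rot: [3.141, 0.001, -3.122]
contact_force: [0.2, -0.6, -1.1]
opening: 0.241
grasp_force: 49.2
```

>>> {"api": "step_arm", "payload": {
  "moves": [
    [[0, 0, 0], [0, 0, 0.004], -0.9],
    [[0, 0, 0], [0, 0, 0.008], -0.9],
    [[0, 0, 0], [0, 0, 0.01], -0.9]
  ]
}}

```text
clock: 8.4
eef_pos: [469.9, 134.3, 24.7]
tcp_rot: [3.141, 0.001, -3.122]
contact_force: [-2.3, -0.7, 10.9]
opening: 0.241
grasp_force: 50.6
```

Contact with the floor. Release gently to about 40 mm, then lift.

>>> {"api": "step_arm", "payload": {
  "moves": [
    [[0, 0, 0], [0, 0, 0], -0.4],
    [[0, 0, 0], [0, 0, 0], -0.2],
    [[0, 0, 0], [0, 0, 0], -0.1],
    [[0, 0, 0], [0, 0, 0], -0.1],
    [[0, 0, 0], [0, 0, 0], -0.1]
  ]
}}

```text
clock: 8.9
eef_pos: [469.6, 134.3, 24.3]
tcp_rot: [-3.142, -0.0, -3.122]
contact_force: [0.3, 0.5, 0.1]
opening: 0.45
grasp_force: 0.0
```

>>> {"api": "step_arm", "payload": {
  "moves": [
    [[0, 0, 0], [0, 0, -0.1], -0.1],
    [[0, 0, 0], [0, 0, -0.3], -0.1],
    [[0, 0, 0], [0, 0, -0.55], -0.1],
    [[0, 0, 0], [0, 0, -0.8], -0.1],
    [[0, 0, 0], [0, 0, -1], -0.1],
    [[0, 0, 0], [0, 0, -1], -0.1]
  ]
}}

```text
clock: 9.5
eef_pos: [472.7, 135.2, 229.9]
tcp_rot: [3.139, 0.009, -3.122]
contact_force: [-0.3, 0.8, -0.8]
opening: 0.451
grasp_force: 0.0
```

>>> {"api": "step_arm", "payload": {
  "moves": [
    [[0, 0, 1], [0, 1, 0], 0.0],
    [[0, 0, 1], [0, 1, 0], 0.0],
    [[0, 0, 1], [0, 1, 0], 0],
    [[0, 0, 1], [0, 1, 0], 0],
    [[0, 0, 1], [0, 1, 0], 0],
    [[0, 0, 1], [0, 1, 0], 0]
  ]
}}

```text
clock: 10.1
eef_pos: [464.9, 336.6, 222.9]
tcp_rot: [-3.141, -0.001, 2.373]
contact_force: [0.4, 0.2, -0.8]
opening: 0.497
grasp_force: 0.0
```

```bash
python3 - <<'E'
from h import *
s=telemetry.sense();print(s['clock'],s['eef_pos'],np.degrees(s['tcp_rot']),s['opening'],s['qpos'])
E
```

```text
10.1 [464.89343271 336.59889838 222.90411144] [-1.79944427e+02 -3.61069544e-02  1.35964106e+02] 0.49693782290229477 [ 6.23794106e-01  2.83107924e-01  1.75253727e+00  5.00947592e-04
  1.10701389e+00 -1.78655522e-01]
```

```bash
python3 - <<'E'
from h import *
a=imaging.grab_frame('top')[:,:,::-1];cv2.imwrite('pics/top1.png',a);imaging.grab_frame('side')
cv2.imwrite('pics/d1.png',np.hstack([cv2.resize(a[195:285,365:441],None,fx=6,fy=6,interpolation=2)[:540],cv2.resize(a[175:275,197:257],(324,540),interpolation=2)]))
for n in('dish','dish_grip','dish_lip','dish_mid','mat'):
  for c in('top','side'): print(n,c,[(np.round(q['xy'],1).tolist(),round(q['conf'],2)) for q in imaging.mark_of(c,n)])
E
```

```text
dish top [([304.2, 229.3], 0.34)]
dish side [([336.0, 193.3], 0.55)]
dish_grip top [([407.0, 214.5], 0.9)]
dish_grip side [([321.9, 175.8], 0.71)]
dish_lip top [([395.5, 261.6], 0.88), ([404.2, 238.6], 0.44)]
dish_lip side [([345.1, 197.3], 0.83)]
dish_mid top [([400.5, 232.4], 0.57)]
dish_mid side [([333.7, 186.7], 0.61)]
mat top [([400.3, 239.7], 0.82), ([398.2, 231.6], 0.52)]
mat side [([337.2, 190.1], 0.88), ([288.6, 228.9], 0.66)]
```

View pics/d1.png

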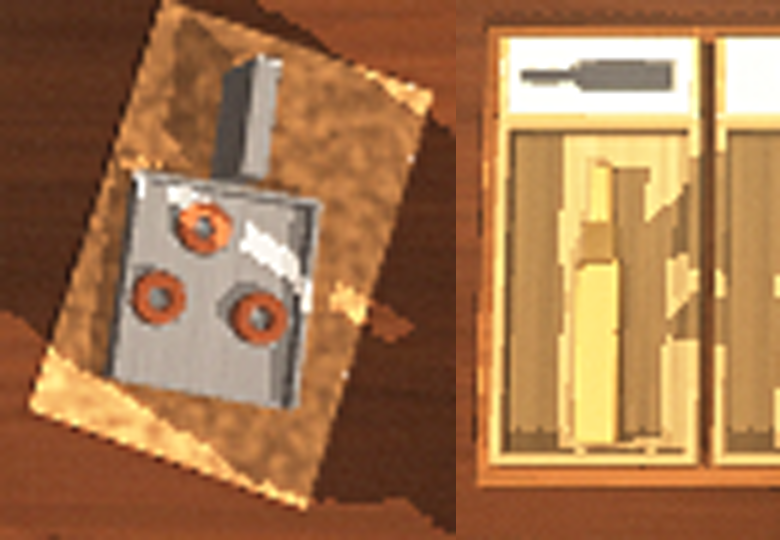

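The crop shows the burnisher flat in the bar tray, tip towards the label. The dish corners are clear: rim back at (135,172) and (320,200), fin top from (256,177) to (270,57). Fitting the pose next.

```bash
python3 - <<'E'
from h import *
from scipy.optimize import least_squares
M=[((47,41,19),(135,172)),((47,-41,19),(320,202)),((101,0,51),(270,57)),((47,0,51),(256,178)),((-47,41,19),(110,378)),((-47,-41,19),(297,407))]
W=lambda p,m:[p[0]+np.cos(p[2])*m[0]-np.sin(p[2])*m[1],p[1]+np.sin(p[2])*m[0]+np.cos(p[2])*m[1],m[2]]
f=lambda p:np.concatenate([proj('top',W(p,m))-(np.array(c)/6+[365,195]) for m,c in M])
s=least_squares(f,[470,-350,-.2],x_scale=[10,10,.1],diff_step=1e-2)
p=s.x;print(p,np.degrees(p[2]),s.fun.round(1));print('grip',W(p,(78,0,39)),'mid',W(p,(26,0,3)))
print('det grip',at('top',(407,214.5),39),'side',at('side',(321.9,175.8),39),at('top',(395.5,261.6),6),at('side',(345.1,197.3),6))
q=(p[0],p[1],p[2]); print('check fit',proj('side',W(p,(78,0,39))))
for c in[(163,2),(432,92),(305,507),(32,408)]:print('mat',at('top',np.array(c)/6+[365,195],3))
E
```

```text
[ 4.68061290e+02 -3.41383748e+02 -1.52254682e-01] -8.723550661637782 [ 0.7 -0.4  0.3 -0.1 -0.2  0.  -0.5 -0.1  0.1 -0.1 -0.3  0.6]
grip [np.float64(545.1589568878725), np.float64(-353.2137827843024), 39] mid [np.float64(493.7605121499391), np.float64(-345.32709282452777), 3]
det grip [ 542.8 -352.6   39. ] side [ 550.1 -354.4   39. ] [ 419.3 -329.2    6. ] [ 420.7 -297.     6. ]
check fit [322.9 176.2]
mat [ 600.5 -324.6    3. ]
mat [ 561.7 -446.4    3. ]
mat [ 373.3 -383.4    3. ]
mat [ 413.9 -262.5    3. ]
```

Dish fit is good: grip at (545,-353.5), yaw -8.7°. Crossing over to it.

>>> {"api": "step_arm", "payload": {
  "moves": [
    [[0, 0, 0.8], [-0.67, -0.55, 0], 0.2],
    [[0, 0, 0.8], [-0.67, -0.55, 0], 0.2],
    [[0, 0, 0.8], [-0.67, -0.55, 0], 0.2],
    [[0, 0, 0.8], [-0.67, -0.55, 0], 0.2],
    [[0, 0, 0.8], [-0.67, -0.55, 0], 0.2]
  ]
}}

```text
clock: 11.2
eef_pos: [486.2, 159.3, 224.5]
tcp_rot: [3.141, 0.001, 1.74]
contact_force: [0.4, -0.5, 0.5]
opening: 0.6
grasp_force: 0.0
```

>>> {"api": "step_arm", "payload": {
  "moves": [
    [[0, 0, 0.8], [-0.87, -0.05, 0], 0.2],
    [[0, 0, 0.8], [-0.87, -0.05, 0], 0.2],
    [[0, 0, 0.8], [-0.87, -0.05, 0], 0.2],
    [[0, 0, 0.8], [-0.87, -0.05, 0], 0.2],
    [[0, 0, 0.8], [-0.87, -0.05, 0], 0.2]
  ]
}}

```text
clock: 11.7
eef_pos: [507.4, -12.9, 224.4]
tcp_rot: [3.141, 0.0, 1.114]
contact_force: [-0.2, 0.7, -0.0]
opening: 0.599
grasp_force: 0.0
```

>>> {"api": "step_arm", "payload": {
  "moves": [
    [[0, 0, 0.8], [-0.73, 0.47, 0], 0.2],
    [[0, 0, 0.8], [-0.73, 0.47, 0], 0.2],
    [[0, 0, 0.8], [-0.73, 0.47, 0], 0.2],
    [[0, 0, 0.8], [-0.73, 0.47, 0], 0.2],
    [[0, 0, 0.8], [-0.73, 0.47, 0], 0.2]
  ]
}}

```text
clock: 12.2
eef_pos: [528.6, -184.8, 224.2]
tcp_rot: [3.141, -0.0, 0.487]
contact_force: [-0.5, 0.4, -0.1]
opening: 0.602
grasp_force: 0.0
```

>>> {"api": "step_arm", "payload": {
  "moves": [
    [[0, 0, 0.8], [-0.31, 0.81, 0.2], 0.2],
    [[0, 0, 0.8], [-0.31, 0.81, 0.2], 0.2],
    [[0, 0, 0.8], [-0.31, 0.81, 0.2], 0.2],
    [[0, 0, 0.8], [-0.31, 0.81, 0.2], 0.2],
    [[0, 0, 0.8], [-0.31, 0.81, 0.2], 0.2],
    [[0, 0, 0.8], [-0.31, 0.81, 0.2], 0.2]
  ]
}}

```text
clock: 12.8
eef_pos: [549.9, -353.6, 183.7]
tcp_rot: [-3.14, 0.001, -0.133]
contact_force: [0.1, 0.7, -0.1]
opening: 0.599
grasp_force: 0.0
```

```bash
python3 - <<'E'
from h import *
s=telemetry.sense();print(s['clock'],s['eef_pos'],np.degrees(s['tcp_rot']),s['opening'],s['qpos'])
print(rel([545,-353.5,20],R.from_euler('xyz',[np.pi,0,np.radians(-8.7)])))
print('tama',at('top',(271,124),80),'turn',at('top',(271,128),50),'raw',at('top',(308,236),50))
E
```

```text
12.8 [ 549.85140242 -353.64300118  183.7391407 ] [-1.79923215e+02  5.53231408e-02 -7.64470808e+00] 0.5994593888455246 [-5.74266280e-01  4.42658018e-01  1.60998452e+00  9.02124656e-04
  1.09039538e+00  1.12953854e+00]
(array([-0.023,  0.004,  0.819]), array([-0.002,  0.001,  0.023]))
tama [769.7  13.3  80. ] turn [769.5  13.5  50. ] raw [478.3 -90.5  50. ]
```

>>> {"api": "step_arm", "payload": {
  "moves": [
    [[0, 0, 0.023], [-0.024, 0.004, 0.1], 0.2],
    [[0, 0, 0.023], [-0.024, 0.004, 0.3], 0.2],
    [[0, 0, 0.023], [-0.024, 0.004, 0.5], 0.2],
    [[0, 0, 0.023], [-0.024, 0.004, 0.65], 0.2],
    [[0, 0, 0.023], [-0.024, 0.004, 0.75], 0.2],
    [[0, 0, 0.023], [-0.024, 0.004, 0.8], 0.2],
    [[0, 0, 0.023], [-0.024, 0.004, 0.82], 0.2],
    [[0, 0, 0.023], [-0.024, 0.004, 0.82], 0.2]
  ]
}}

```text
clock: 13.6
eef_pos: [545.2, -354.8, 20.9]
tcp_rot: [3.142, -0.0, -0.153]
contact_force: [-0.3, -0.7, -0.2]
opening: 0.602
grasp_force: 0.0
```

>>> {"api": "step_arm", "payload": {
  "moves": [
    [[0, 0, 0], [0, 0, 0], -0.3],
    [[0, 0, 0], [0, 0, 0], -0.5],
    [[0, 0, 0], [0, 0, 0], -0.6],
    [[0, 0, 0], [0, 0, 0], -0.7],
    [[0, 0, 0], [0, 0, 0], -0.8],
    [[0, 0, 0], [0, 0, 0], -1],
    [[0, 0, 0], [0, 0, 0], -1],
    [[0, 0, 0], [0, 0, 0], -1]
  ],
  "squeeze": 110
}}

```text
clock: 14.4
eef_pos: [544.9, -355.7, 21.2]
tcp_rot: [3.141, -0.001, -0.156]
contact_force: [-0.0, 2.0, 6.2]
opening: 0.12
grasp_force: 106.8
```

```bash
python3 - <<'E'
from h import *
s=telemetry.sense();print(s['clock'],s['eef_pos'],np.degrees(s['tcp_rot']),s['opening'],s['grasp_force'],s['contact_force'])
a=imaging.grab_frame('top')[:,:,::-1];b=imaging.grab_frame('side')[:,:,::-1]
cv2.imwrite('pics/d2.png',np.hstack([cv2.resize(a[185:285,355:455],(400,400),interpolation=2),cv2.resize(b[130:230,280:380],(400,400),interpolation=2)]))
E
```

```text
14.4 [ 544.93337167 -355.70480368   21.17093397] [ 1.79994571e+02 -5.14807344e-02 -8.91310184e+00] 0.11978480027328298 106.80601000785828 [-0.04855313  1.97874618  6.24750752]
```

View pics/d2.png

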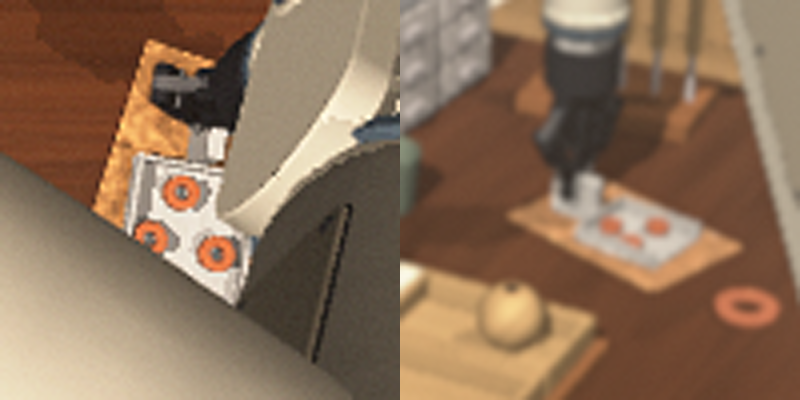

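The crop shows the fingers closed on the fin, with the three spacers still in the dish. Lifting gently with the front slightly raised.

>>> {"api": "step_arm", "payload": {
  "moves": [
    [[0, 0, 0], [0, 0, -0.02], -1],
    [[0, 0, 0], [0, 0, -0.06], -1],
    [[0, -0.04, 0], [0, 0, -0.14], -1],
    [[0, -0.1, 0], [0, 0, -0.24], -1],
    [[0, -0.15, 0], [0, 0, -0.36], -1],
    [[0, -0.18, 0], [0, 0, -0.48], -1],
    [[0, -0.18, 0], [0, 0, -0.56], -1],
    [[0, -0.18, 0], [0, 0, -0.6], -1]
  ]
}}

```text
clock: 15.3
eef_pos: [545.1, -356.0, 141.9]
tcp_rot: [3.141, 0.139, -0.155]
contact_force: [-0.3, -0.9, -2.2]
opening: 0.122
grasp_force: 106.9
```

```bash
python3 - <<'E'
from h import *
s=telemetry.sense();print(s['clock'],s['eef_pos'],np.degrees(s['tcp_rot']),s['opening'],s['grasp_force'],s['contact_force'])
Ry=R.from_euler('y',8,degrees=True)
for f in (1,):
  print(rel([620,24.5,150],R.from_euler('z',1.2,degrees=True)*Ry*R.from_euler('x',np.pi)))
imaging.grab_frame('side');imaging.grab_frame('top')
for n in('dish','dish_lip','dish_grip'):
  for c in('side','top'):print(n,c,[(q['xy'],round(q['conf'],2)) for q in imaging.mark_of(c,n)])
Rt=R.from_euler('xyz',s['tcp_rot'])*R.from_euler('x',np.pi)
for nm,o in(('dish',(-78,0,-17)),('lip',(-125,0,-14)),('grip',(0,0,19))):
  P=s['eef_pos']+Rt.apply(o);print(nm,P,proj('side',P),proj('top',P))
E
```

```text
15.3 [ 545.07518766 -355.96386209  141.894912  ] [179.95613936   7.96064509  -8.90497698] 0.12164423086451545 106.94966554641724 [-0.25887174 -0.91103149 -2.21622083]
(array([ 0.069, -1.937, -0.052]), array([-0.03 , -0.001, -0.222]))
dish side [([339.7, 160.0], 0.59)]
dish top [([417.6, 240.4], 0.77), ([305.3, 230.5], 0.28)]
dish_lip side [([352.7, 165.1], 0.85)]
dish_lip top [([414.5, 259.6], 0.8)]
dish_grip side []
dish_grip top [([426.8, 205.1], 0.93)]
dish [ 466.429945   -343.65451913  135.86118327] [341.6 159.6] [416.9 240.5]
lip [ 420.85474865 -336.51125327  145.34143805] [352.1 160.6] [415.8 259.5]
grip [ 547.67708574 -356.35681782  160.71181164] [324.2 147.9] [424.9 205.3]
```

>>> {"api": "step_arm", "payload": {
  "moves": [
    [[0, 0, 0], [0, -0.05, 0], -1],
    [[0, 0, 0], [0, -0.15, 0], -1],
    [[0, 0, 0], [0.01, -0.3, 0], -1],
    [[0, 0, 0], [0.02, -0.49, 0], -1],
    [[0, 0, 0], [0.03, -0.68, 0], -1],
    [[0, 0, 0], [0.035, -0.83, 0], -1],
    [[0, 0, 0], [0.035, -0.93, 0], -1],
    [[0, 0, 0], [0.035, -0.97, 0], -1]
  ]
}}

```text
clock: 16.5
eef_pos: [581.4, -161.6, 139.3]
tcp_rot: [-3.141, 0.142, -0.153]
contact_force: [-0.0, -0.7, -2.4]
opening: 0.117
grasp_force: 107.1
```

>>> {"api": "step_arm", "payload": {
  "moves": [
    [[0, 0, -0.02], [0, -0.05, 0], -1],
    [[0, 0, -0.05], [0, -0.15, 0], -1],
    [[0, 0, -0.08], [0.01, -0.3, 0], -1],
    [[0, 0, -0.12], [0.02, -0.49, 0], -1],
    [[0, 0, -0.16], [0.03, -0.68, 0], -1],
    [[0, 0, -0.19], [0.035, -0.83, 0], -1],
    [[0, 0, -0.21], [0.035, -0.93, 0], -1],
    [[-0.03, 0, -0.22], [0.035, -0.97, 0], -1]
  ]
}}

```text
clock: 17.3
eef_pos: [618.4, 26.4, 138.3]
tcp_rot: [-3.141, 0.141, 0.02]
contact_force: [-1.1, -0.8, -2.5]
opening: 0.122
grasp_force: 107.0
```

```bash
python3 - <<'E'
from h import *
s=telemetry.sense();print(s['clock'],s['eef_pos'],np.degrees(s['tcp_rot']),s['opening'],s['grasp_force'])
im=imaging.grab_frame('top');imaging.grab_frame('side')
for n in('spacer_a','slot_ring'):print(n,[(q['xy'],round(q['conf'],2)) for q in imaging.mark_of('top',n)],[(q['xy'],round(q['conf'],2)) for q in imaging.mark_of('side',n)])
# tilt plan: lip fixed point, absolute targets
L=np.array([505,24.5,62.]);Z=R.from_euler('z',1.2,degrees=True)
for th in(-8,0,8,16,20,24,28,34,40,48):
  Q=Z*R.from_euler('y',-th,degrees=True); print(th,(L+Q.apply((125,0,14))).round(1),*rel(L+Q.apply((125,0,14)),Q*R.from_euler('x',np.pi)))
E
```

```text
17.3 [618.35735724  26.38258964 138.25557414] [-179.98171071    8.09955971    1.15873448] 0.12228817249139326 107.04619646072388
spacer_a [] [([282.2, 194.1], 0.44), ([264.6, 196.8], 0.41)]
slot_ring [([180.2, 156.6], 0.3)] [([284.3, 230.1], 0.81), ([277.5, 180.7], 0.23)]
-8 [630.7  27.1  58.5] [ 0.119 -0.013  0.386] [-0.001  0.002 -0.004]
0 [630.   27.1  76. ] [ 0.103 -0.013  0.3  ] [-0.001  0.18  -0.004]
8 [626.8  27.1  93.3] [ 0.075 -0.013  0.217] [-0.001  0.358 -0.004]
16 [621.3  26.9 109.9] [ 0.036 -0.013  0.138] [-0.001  0.536 -0.004]
20 [617.6  26.9 117.9] [ 0.012 -0.013  0.101] [-0.     0.625 -0.004]
24 [613.5  26.8 125.6] [-0.014 -0.013  0.066] [-0.     0.714 -0.004]
28 [608.8  26.7 133. ] [-0.042 -0.013  0.033] [-0.     0.802 -0.004]
34 [600.8  26.5 143.5] [-0.089 -0.012 -0.014] [ 0.     0.936 -0.004]
40 [591.7  26.3 153.1] [-0.141 -0.012 -0.055] [ 0.     1.069 -0.004]
48 [578.2  26.  164.3] [-0.215 -0.012 -0.1  ] [ 1.000e-03  1.247e+00 -4.000e-03]
```

>>> {"api": "step_arm", "payload": {
  "moves": [
    [[0, 0.02, 0], [0.01, 0, 0.02], -1],
    [[0, 0.06, 0], [0.025, -0.005, 0.06], -1],
    [[0, 0.12, 0], [0.045, -0.01, 0.11], -1],
    [[0, 0.19, 0], [0.065, -0.013, 0.16], -1],
    [[0, 0.26, 0], [0.075, -0.013, 0.2], -1],
    [[0, 0.32, 0], [0.075, -0.013, 0.215], -1],
    [[0, 0.35, 0], [0.075, -0.013, 0.217], -1],
    [[0, 0.36, 0], [0.075, -0.013, 0.217], -1]
  ]
}}

```text
clock: 18.4
eef_pos: [625.9, 27.7, 92.8]
tcp_rot: [-3.141, -0.141, 0.018]
contact_force: [0.3, -0.1, -2.0]
opening: 0.122
grasp_force: 107.1
```

```bash
python3 - <<'E'
from h import *
s=telemetry.sense();print(s['clock'],s['eef_pos'],np.degrees(s['tcp_rot']),s['opening'],s['grasp_force'])
L=np.array([505,24.5,62.]);Z=R.from_euler('z',1.2,degrees=True)
for th in(8,11,14,17,20,23,26,29,32,38,44,50):
  Q=Z*R.from_euler('y',-th,degrees=True); print(th,*rel(L+Q.apply((125,0,14)),Q*R.from_euler('x',np.pi)))
E
```

```text
18.4 [625.91149999  27.66370933  92.83967117] [-179.94568146   -8.09422587    1.02696521] 0.12205656078976722 107.12507843971252
8 [ 0.005  0.003 -0.001] [-0.001 -0.002 -0.004]
11 [ 0.     0.003 -0.034] [-0.001  0.065 -0.004]
14 [-0.006  0.003 -0.066] [-0.     0.131 -0.004]
17 [-0.014  0.003 -0.098] [-0.     0.198 -0.004]
20 [-0.023  0.003 -0.13 ] [-0.     0.265 -0.004]
23 [-0.034  0.003 -0.161] [-0.     0.331 -0.004]
26 [-0.047  0.003 -0.191] [-0.     0.398 -0.004]
29 [-0.062  0.003 -0.221] [ 0.     0.465 -0.004]
32 [-0.077  0.003 -0.25 ] [ 0.     0.531 -0.004]
38 [-0.114  0.003 -0.305] [ 0.     0.665 -0.004]
44 [-0.155  0.003 -0.356] [ 0.001  0.798 -0.004]
50 [-0.202  0.004 -0.402] [ 0.001  0.931 -0.004]
```

Pouring slowly about a fixed lip, to 29°.

>>> {"api": "step_arm", "payload": {
  "moves": [
    [[0, 0.065, 0], [0, 0, -0.034], -1],
    [[0, 0.13, 0], [-0.006, 0, -0.066], -1],
    [[0, 0.2, 0], [-0.014, 0, -0.098], -1],
    [[0, 0.265, 0], [-0.023, 0, -0.13], -1],
    [[0, 0.33, 0], [-0.034, 0, -0.161], -1],
    [[0, 0.4, 0], [-0.047, 0, -0.191], -1],
    [[0, 0.465, 0], [-0.062, 0, -0.221], -1],
    [[0, 0.465, 0], [-0.062, 0, -0.221], -1]
  ]
}}

```text
clock: 19.2
eef_pos: [606.7, 27.5, 134.9]
tcp_rot: [-3.141, -0.506, 0.018]
contact_force: [0.5, 0.6, -2.6]
opening: 0.124
grasp_force: 107.2
```

```bash
python3 - <<'E'
from h import *
s=telemetry.sense();print(s['clock'],s['eef_pos'],np.degrees(s['tcp_rot']))
a=imaging.grab_frame('top')[:,:,::-1];b=imaging.grab_frame('side')[:,:,::-1]
cv2.imwrite('pics/t1.png',np.hstack([cv2.resize(a[170:280,220:330],(400,400),interpolation=2),cv2.resize(b[160:260,230:330],(400,400),interpolation=2)]))
E
```

```text
19.2 [606.72289602  27.49116006 134.93497624] [-179.9473378   -28.9665228     1.03303258]
```

View pics/t1.png

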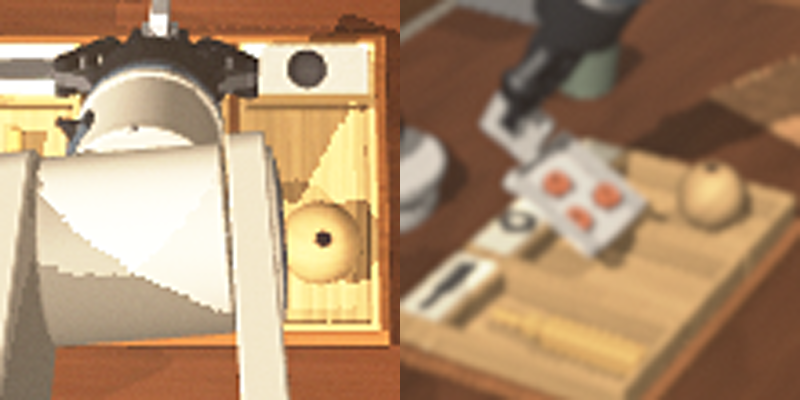

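The side view shows the dish at 29° with all three spacers still resting in it, lip over the ring tray. Continuing slowly.

>>> {"api": "step_arm", "payload": {
  "moves": [
    [[0, 0.067, 0], [-0.005, 0, -0.033], -1],
    [[0, 0.1, 0], [-0.008, 0, -0.049], -1],
    [[0, 0.133, 0], [-0.011, 0, -0.065], -1],
    [[0, 0.167, 0], [-0.015, 0, -0.081], -1],
    [[0, 0.2, 0], [-0.019, 0, -0.097], -1],
    [[0, 0.233, 0], [-0.023, 0, -0.113], -1],
    [[0, 0.267, 0], [-0.028, 0, -0.128], -1],
    [[0, 0.267, 0], [-0.028, 0, -0.128], -1]
  ]
}}

```text
clock: 20.1
eef_pos: [595.2, 22.9, 171.2]
tcp_rot: [-3.132, -0.693, 0.018]
contact_force: [-0.2, 0.6, -1.3]
opening: 0.119
grasp_force: 107.4
```

```bash
cat > blob.py <<'E'
from h import *
def blobs():
    s=telemetry.sense();print(s['clock'],s['eef_pos'].round(1),np.degrees(s['tcp_rot']).round(1))
    b=imaging.grab_frame('side');h=cv2.cvtColor(b,cv2.COLOR_RGB2HSV);cv2.imwrite('pics/last_side.png',b[:,:,::-1])
    m=cv2.inRange(h,(2,130,130),(13,255,255));m[:,:200]=0;m[280:]=0;m[:,420:]=0;m[:150]=0
    n,l,st,c=cv2.connectedComponentsWithStats(m)
    for i in range(1,n):
        if st[i,4]>12: print(c[i].round(1),st[i,4],'tray-floor pos',at('side',c[i],22))
E
python3 -c "
from blob import *
blobs()
b=cv2.imread('pics/t1.png')"
```

```text
20.1 [595.2  22.9 171.2] [-179.4  -39.7    1. ]
[333.8 156. ] 492 tray-floor pos [ 602.9 -583.2   22. ]
[324.1 175.5] 21 tray-floor pos [ 557.2 -391.4   22. ]
[311.9 181.8] 39 tray-floor pos [ 575.3 -316.6   22. ]
[346.  190.2] 17 tray-floor pos [ 429.9 -323.5   22. ]
[354.9 195.9] 58 tray-floor pos [ 382.7 -299.8   22. ]
[332.4 197.2] 18 tray-floor pos [ 452.2 -247.5   22. ]
[366.4 206.2] 148 tray-floor pos [ 317.7 -251.5   22. ]
[277.5 250.1] 519 tray-floor pos [460.  142.4  22. ]
[289.8 223.9] 30 tray-floor pos [500.2  -6.6  22. ]
[297.  228.6] 36 tray-floor pos [465.1   5.9  22. ]
[288.3 232.2] 15 tray-floor pos [479.8  39.2  22. ]
[298.  271.6] 78 tray-floor pos [353.6 201.2  22. ]
```

```bash
python3 - <<'E'
from h import *
s=telemetry.sense();print(s['qpos'],s['eef_pos'],s['tcp_rot'])
Rt=R.from_euler('xyz',s['tcp_rot'])*R.from_euler('x',np.pi)
for o in((-125,41,-14),(-125,-41,-14),(-31,41,-14)):
  P=s['eef_pos']+Rt.apply(o);print(P.round(1),proj('side',P))
b=cv2.imread('pics/last_side.png');cv2.imwrite('pics/t2.png',cv2.resize(b[160:260,230:350],None,fx=5,fy=5,interpolation=2))
E
```

```text
[ 3.73789059e-02  1.87472801e-01  2.26044445e+00 -1.11088372e+00
  2.57802666e-03  2.69675834e+00] [595.30555847  22.97104807 170.92274429] [-3.13139328 -0.69247161  0.01778615]
[507.   62.5  80.7] [277.7 218.5]
[509.  -19.4  80. ] [289.6 207.2]
[579.4  63.8 140.7] [258.4 197. ]
```

View pics/t2.png

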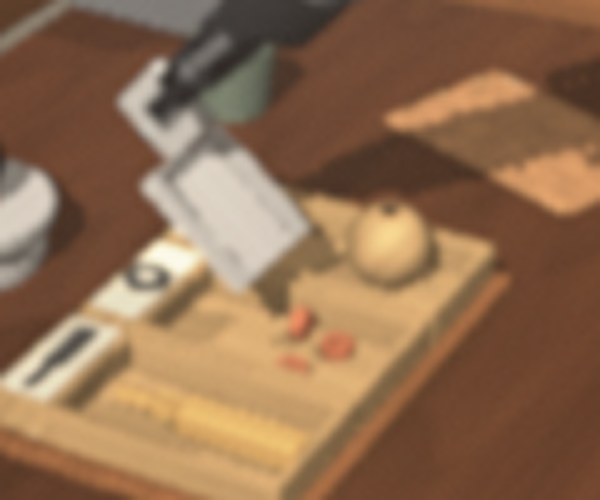

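The side crop shows the dish empty and all three spacers in the ring tray at crop (300,320), (337,347) and (295,363). The wrist is near its singularity, so I'm tilting back slowly.

>>> {"api": "step_arm", "payload": {
  "moves": [
    [[0, -0.03, 0], [0, 0, -0.01], -1],
    [[0, -0.08, 0], [0, 0, -0.03], -1],
    [[0, -0.13, 0], [0, 0, -0.05], -1],
    [[0, -0.19, 0], [0, 0, -0.08], -1],
    [[0, -0.25, 0], [0, 0, -0.1], -1],
    [[0, -0.3, 0], [0, 0, -0.1], -1],
    [[0, -0.3, 0], [0, 0, -0.1], -1],
    [[0, -0.3, 0], [0, 0, -0.1], -1]
  ]
}}

```text
clock: 20.95
eef_pos: [581.5, 23.1, 185.1]
tcp_rot: [-3.132, -0.456, 0.021]
contact_force: [-0.3, 0.4, -1.9]
opening: 0.122
grasp_force: 107.2
```

```bash
python3 - <<'E'
from h import *
s=telemetry.sense();print(s['clock'],s['qpos'].round(2),s['eef_pos'],np.degrees(s['tcp_rot']))
print(rel([602,26,200],R.from_euler('z',1.2,degrees=True)*R.from_euler('x',np.pi)))
E
```

```text
20.95 [0.04 0.16 2.11 0.01 0.42 1.57] [581.54566524  23.11313742 185.0990624 ] [-179.44928433  -26.11558752    1.22599881]
(array([ 0.125, -0.012, -0.022]), array([-0.012, -0.58 ,  0.003]))
```

>>> {"api": "step_arm", "payload": {
  "moves": [
    [[0, -0.15, 0], [0.03, -0.003, -0.01], -1],
    [[0, -0.3, 0], [0.07, -0.006, -0.02], -1],
    [[0, -0.45, 0], [0.1, -0.01, -0.022], -1],
    [[-0.01, -0.58, 0], [0.125, -0.012, -0.022], -1],
    [[-0.012, -0.58, 0.003], [0.125, -0.012, -0.022], -1],
    [[-0.012, -0.58, 0.003], [0.125, -0.012, -0.022], -1]
  ]
}}

```text
clock: 21.55
eef_pos: [601.1, 25.9, 198.6]
tcp_rot: [3.142, 0.0, 0.021]
contact_force: [-0.6, -0.4, -3.0]
opening: 0.123
grasp_force: 107.2
```

```bash
python3 - <<'E'
from h import *
s=telemetry.sense();print(s['clock'],s['qpos'].round(2),s['eef_pos'],np.degrees(s['tcp_rot']),s['opening'])
print(rel([541,-360.5,150],R.from_euler('z',-8.9,degrees=True)*R.from_euler('x',np.pi)))
E
```

```text
21.55 [ 0.04  0.35  1.72 -0.    1.08  1.59] [601.07803648  25.94026895 198.58639317] [1.79997554e+02 1.87483387e-02 1.22232010e+00] 0.12267481257508618
(array([-0.341,  1.925,  0.243]), array([0.   , 0.   , 0.225]))
```

>>> {"api": "step_arm", "payload": {
  "moves": [
    [[0, 0, 0], [-0.02, 0.1, 0], -1],
    [[0, 0, 0], [-0.06, 0.3, 0], -1],
    [[0, 0, 0], [-0.1, 0.55, 0], -1],
    [[0, 0, 0], [-0.14, 0.8, 0], -1],
    [[0, 0, 0], [-0.17, 0.96, 0], -1],
    [[0, 0, 0], [-0.17, 0.96, 0], -1]
  ]
}}

```text
clock: 22.15
eef_pos: [569.3, -170.2, 199.6]
tcp_rot: [3.14, -0.0, 0.018]
contact_force: [-0.5, -1.0, -2.3]
opening: 0.122
grasp_force: 107.4
```

>>> {"api": "step_arm", "payload": {
  "moves": [
    [[0, 0, 0.03], [-0.02, 0.1, 0], -1],
    [[0, 0, 0.07], [-0.06, 0.3, 0.05], -1],
    [[0, 0, 0.12], [-0.1, 0.55, 0.1], -1],
    [[0, 0, 0.18], [-0.14, 0.8, 0.18], -1],
    [[0, 0, 0.225], [-0.17, 0.96, 0.24], -1],
    [[0, 0, 0.225], [-0.17, 0.965, 0.24], -1],
    [[0, 0, 0.225], [-0.17, 0.965, 0.24], -1]
  ]
}}

```text
clock: 22.85
eef_pos: [540.6, -359.6, 151.3]
tcp_rot: [-3.141, 0.001, -0.157]
contact_force: [0.4, 0.0, -0.7]
opening: 0.12
grasp_force: 107.6
```

```bash
python3 - <<'E'
from h import *
s=telemetry.sense();print(s['clock'],s['eef_pos'],np.degrees(s['tcp_rot']),s['opening'])
print(rel([541,-360.5,23],R.from_euler('z',-8.9,degrees=True)*R.from_euler('x',np.pi)))
imaging.grab_frame('side');imaging.grab_frame('top')
Rt=R.from_euler('xyz',s['tcp_rot'])*R.from_euler('x',np.pi)
for n,o in(('dish',(-78,0,-17.5)),('dish_lip',(-125,0,-14.5))):
  for c in('side','top'):print(n,c,proj(c,s['eef_pos']+Rt.apply(o)),[(q['xy'],round(q['conf'],2)) for q in imaging.mark_of(c,n)])
E
```

```text
22.85 [ 540.59159695 -359.62147954  151.25126891] [-1.79945233e+02  6.22349952e-02 -8.97283932e+00] 0.12049633193187882
(array([0.003, 0.005, 0.641]), array([-0.001,  0.001, -0.002]))
dish side [342.6 159.8] [([339.7, 162.3], 0.85)]
dish top [418.2 241.8] [([417.5, 241.7], 0.77)]
dish_lip side [353.3 162.5] [([353.5, 164.0], 0.77), ([297.9, 229.4], 0.4)]
dish_lip top [416.1 261.2] [([416.1, 262.5], 0.73), ([269.1, 126.8], 0.36)]
```

The dish hasn't slipped in the grip. Lowering it onto the mat.

>>> {"api": "step_arm", "payload": {
  "moves": [
    [[0, 0, 0], [0.003, 0.004, 0.1], -1],
    [[0, 0, 0], [0.003, 0.004, 0.25], -1],
    [[0, 0, 0], [0.003, 0.004, 0.4], -1],
    [[0, 0, 0], [0.003, 0.004, 0.53], -1],
    [[0, 0, 0], [0.003, 0.004, 0.6], -1],
    [[0, 0, 0], [0.003, 0.004, 0.63], -1],
    [[0, 0, 0], [0.003, 0.004, 0.64], -1],
    [[0, 0, 0], [0.003, 0.004, 0.643], -1]
  ]
}}

```text
clock: 23.95
eef_pos: [542.9, -361.5, 24.5]
tcp_rot: [3.141, -0.001, -0.155]
contact_force: [-0.1, -0.4, -1.8]
opening: 0.119
grasp_force: 107.5
```

>>> {"api": "step_arm", "payload": {
  "moves": [
    [[0, 0, 0], [0, 0, 0.003], -1],
    [[0, 0, 0], [0, 0, 0.006], -1],
    [[0, 0, 0], [0, 0, 0.007], -1]
  ]
}}

```text
clock: 24.25
eef_pos: [542.4, -361.4, 22.7]
tcp_rot: [3.141, -0.0, -0.155]
contact_force: [-0.3, 0.4, -2.0]
opening: 0.117
grasp_force: 107.5
```

>>> {"api": "step_arm", "payload": {
  "moves": [
    [[0, 0, 0], [0, 0, 0.004], -1],
    [[0, 0, 0], [0, 0, 0.007], -1],
    [[0, 0, 0], [0, 0, 0.008], -1]
  ]
}}

```text
clock: 24.55
eef_pos: [542.3, -361.3, 21.2]
tcp_rot: [-3.141, 0.0, -0.155]
contact_force: [-2.2, 1.9, 7.2]
opening: 0.122
grasp_force: 109.0
```

>>> {"api": "step_arm", "payload": {
  "moves": [
    [[0, 0, 0], [0, 0, 0], -0.6],
    [[0, 0, 0], [0, 0, 0], -0.4],
    [[0, 0, 0], [0, 0, 0], -0.1],
    [[0, 0, 0], [0, 0, 0], 0.1],
    [[0, 0, 0], [0, 0, 0], 0.2],
    [[0, 0, 0], [0, 0, 0], 0.2]
  ]
}}

```text
clock: 25.15
eef_pos: [542.1, -361.1, 20.5]
tcp_rot: [-3.141, 0.001, -0.155]
contact_force: [0.3, -0.3, 0.8]
opening: 0.603
grasp_force: 0.0
```

>>> {"api": "step_arm", "payload": {
  "moves": [
    [[0, 0, 0], [0, 0, -0.05], 0.2],
    [[0, 0, 0], [0, 0, -0.15], 0.2],
    [[0, 0, 0], [0, 0, -0.3], 0.2],
    [[0, 0, 0], [0, 0, -0.5], 0.2],
    [[0, 0, 0], [0, 0, -0.75], 0.2],
    [[0, 0, 0], [0, 0, -0.95], 0.2],
    [[0, 0, 0], [0, 0, -1], 0.2],
    [[0, 0, 0], [0, 0, -1], 0.2]
  ]
}}

```text
clock: 25.95
eef_pos: [543.2, -361.8, 223.4]
tcp_rot: [3.14, -0.004, -0.155]
contact_force: [0.4, 0.1, -1.4]
opening: 0.599
grasp_force: 0.0
```

>>> {"api": "step_arm", "payload": {
  "moves": [
    [[0, 0, 0], [-0.6, 0.9, 0], 0.2],
    [[0, 0, 0], [-0.6, 0.9, 0], 0.2],
    [[0, 0, 0], [-0.6, 0.9, 0], 0.2],
    [[0, 0, 0], [-0.6, 0.9, 0], 0.2],
    [[0, 0, 0], [-0.6, 0.9, 0], 0.2],
    [[0, 0, 0], [-0.6, 0.9, 0], 0.2]
  ]
}}

```text
clock: 26.55
eef_pos: [393.5, -521.4, 218.7]
tcp_rot: [-3.14, 0.003, -0.159]
contact_force: [0.1, -0.5, -0.2]
opening: 0.603
grasp_force: 0.0
```

```bash
python3 - <<'E'
from h import *
s=telemetry.sense();print(s['clock'],s['eef_pos'],s['contact_force'])
a=imaging.grab_frame('top')[:,:,::-1]
cv2.imwrite('pics/f1.png',cv2.resize(a[170:290,195:445],None,fx=3.2,fy=3.2,interpolation=2))
E
```

```text
26.55 [ 393.49765557 -521.36512114  218.67341161] [ 0.06238379 -0.49420203 -0.1729397 ]
```

View pics/f1.png

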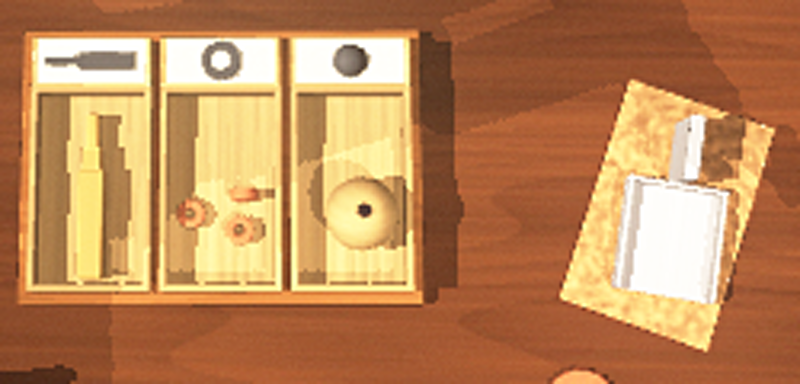

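The final view shows the burnisher in the bar tray at (90,200) and all three spacers in the ring tray at (195,210), (243,228) and (245,192), the last one on edge but inside. The empty dish is upright on its mat at (670,235) and the arm is clear.

```bash
python3 -c "
from rig import r
print(r.sign_off())"
```

```text
the job is handed in; nothing more can be done
None
```

I handed the job in, without seeing a verdict: the burnisher is flat in the bar tray with its tip towards the label, all three spacers are in the ring tray (one standing on edge), and the empty dish is upright on its mat, with one front corner about at the mat's edge.

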